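# Wind the cheek snug on the tumbler and click the case shut

## Robot

A 6-joint arm with a two-finger parallel gripper is mounted at the origin on the work surface. World frame = base frame: x ahead of the robot, y to its left, z up, the work surface at z = 0. Lengths are in m, angles in rad, forces in N, time in s.
With the tool pointing down it reaches from about 0.3 to 0.775 m from the base axis. Payload 14.6 kg.
Tool frame: the origin (TCP) lies midway between the tips of the shut fingers; the grasp point (between the pads) lies 19 mm behind it (ctrl.tcp_to_grasp is the distance from the TCP to the grasp point, in m); x points along the fingers, y is the direction in which the jaws open and shut, and the axes are right-handed (so a half turn about x gives the same grasp; the last joint's range is limited). The gripper opens to 94 mm and grips with 3 to 60 N. Pads are 16 mm wide; open, the fingers measure 119 mm over their backs; the gripper's body (75 mm by 177 mm) begins 78 mm behind the grasp point.
Start: joints at [1.239, 0.3, 1.521, -0, 1.321, -0.067], TCP at [0.144, 0.531, 0.205] pointing down, gripper open.
Joint ranges: [-3.03, 3.03], [-0.79, 2.21], [0.23, 2.52], [-1.04, 4.18], [0, 3.07], [-2.55, 2.55]. Speed limits (rad/s): [2.22, 2.22, 2.57, 3.14, 3.14, 3.14].

## Interface

Orientations are given as [roll, pitch, yaw] about the fixed x, y, z axes, in that order (R = Rz(yaw) Ry(pitch) Rx(roll)).
In Python, from station import ctrl gives the robot as it stands.
- The arm moves only by the tool jog_arm, never from a script. Its argument "rows" is one flat list of numbers, 7 for each row, row after row: the shift along the world's x, y, z in m, then the turn, a rotation vector about the world's x, y, z in degrees, then the closure, from 0 (fully open) to 1 (shut). A call has 1 to 8 rows; each row shifts and turns the commanded pose from where the row before left it; what a row does not reach is not made up. A row lasts 1/12 s, in which the tool goes at most 41.7 mm and 7.16 degrees, less where a joint would pass 70% of its speed; a pose out of reach is approached as far as the arm can. A call with a gripper value outside its range is refused whole. The fingers move at their own pace and stop on an object; "squeeze" is the grip in N (left out, the last holds). Time passes only in rows, so rows that do not move let the fingers close. It gives the time, the measured TCP pose, the force and the opening at its end, in the units of the state.
- ctrl.get_obs(): the state, without advancing time (a new reading comes with each control period).
- ctrl.camera(name): name is "scene" or "top"; returns (picture, depth): 480x640x3 uint8, red, green, blue; 480x640 float32, m along the optical axis (not along the pixel's ray), 0 where there is no reading.
- ctrl.camera_model(name): a dict with "K" (3x3 intrinsics, pixels), "dist" ([k1, k2, p1, p2, k3] as OpenCV has them; the pictures are not rectified), "extrinsics" (4x4, takes a point from camera to world coordinates). Camera axes: x right, y down, z forward; pixel columns grow to the right and rows downward; lengths in m; the calibration is good to about 2 mm. A picture is of the moment at which its call begins. camera_model takes no time and is no camera call.
- ctrl.hand_in(): hands the job in, once; it reports no verdict.
The state is a dict: "time_s": time; "qpos": joint angles; "joint_vel": joint speeds; "tau": joint torques, N m; "ee_pos": TCP position; "eef_rot": TCP orientation; "force": force on the tool from outside, world axes, zero at the start; "moment": the same for the moment, N m; "grip_width": finger opening in m.
Only numpy, scipy, OpenCV 4.12 (cv2) and the standard library are available. Lean on these libraries where they do the work, as an engineer would, in place of code of your own. Each camera call takes 0.05 s, during which the arm holds its last target.

## Task

The glass tumbler is being packed for a trip in its clear-lidded carrying case. Turn the handwheel clockwise until the sliding cheek has pushed the tumbler right up against the stop block and holds it there snugly, but do not crush the glass with brute force; then press the far edge of the lid down until its catch clicks and it stays shut. Leave the tumbler upright in the case, and do not shift the other things on the sideboard.

Things in the scene. Friction and masses are not known exactly. Their poses are not given: they have to be found in the camera images.
- case: Pale timber carrying case, fixed, 124 (x) by 212 (y) by 110 mm high; origin under its centre, z up. The handwheel and gearbox stand outside its -y end; the stop block is inside near the +y end. x points from the lid hinge (near, -x wall) to the lid's catch (far, +x wall). Inner floor 8 mm up, inside 112 by 200 mm. A candle jar and a remote control stand close by.
- stop_zone (a point): Point in the case (case x 0, y 65 mm, 38 mm up) near the stop block: a fixed timber block 90 wide, 60 mm high on the case floor with a firm rubber buffer on its inner face. Its place along y differs from time to time and is not reported: the buffer's face lies 55 to 78 mm to +y of the case's centre.
- wheel_hub (a point): Handwheel's centre on its vertical axis, at mid-height of rim and spokes, 126 mm above the sideboard, case x 0, y -225 mm. Black round rim, 80 mm radius to the middle of its 14 mm bar; hub 16 mm radius, 18 mm above this point; three flat spokes 10 mm wide and thick, open gaps between. The point turns with the wheel: one spoke along its +x axis, the others 120 degrees either side.
- gearbox_top (a point): Centre of the gearbox top under the wheel, 60 mm above the sideboard. From here to the spokes is free but for the spindle (13 mm radius), so shut fingers can go down into a gap between spokes, 45 mm from the axis, and push a spoke round and round. A 12 mm square steel rack (top 51 mm up) passes through and sticks out to -y, up to 335 mm from the case's centre.
- wheel (a joint): Turn of the handwheel, rad, growing clockwise seen from above; starts at 0 to 1, ends at 9.2. At 0 one spoke points along the case's +x. 1 rad moves the cheek 10 mm to the case's +y. Friction 0.16 N m (3.6 N at 45 mm from the axis; up to 0.4 N more while pushing the tumbler along); stays where left. At the stop it stiffens: about 90 N of squeeze per rad, each 4.5 N of it felt as 1 N at 45 mm.
- cheek: Sliding timber cheek in the case, cork-faced, 96 wide, 12 thick, 66 mm high, driven by the wheel; origin at the bottom centre of the face that pushes the tumbler, y axis the way it pushes (the case's +y). The job needs about 10 N of squeeze on the glass (at least 3 once let go, never over 80); the wheel left alone holds about 8 to 15 N and slips back from more.
- tumbler: Clear glass tumbler standing upside down on the case floor, loose, 85 mm high, 74 mm across at its rim (below), 62 mm at its base (above); origin at the centre of its underside, z up. About 0.18 kg.
- lid (a joint): Opening angle of the lid, rad: 0 shut, about 0.5 to 0.8 at rest unlatched. A spring pushes it open (1 to 2 N at the far edge). Near 0.11 rad the catch resists with about 5 to 10 N at the edge, then snaps over; the lid bottoms at 0 and, caught, stays below 0.02. Until the catch snaps it springs up again.
- lid_hinge (a point): Middle of the lid's hinge axis, which runs along the case's y at case x -62 mm, 111 mm above the sideboard. The lid reaches 132 mm from it and its underside lies on this axis.
- lid_edge (a point): Middle of the top face of the lid's far bar (timber, 24 mm wide, 212 mm long, 8 mm thick), where to press; the rest of the lid is mostly clear plastic. 120 mm from the hinge axis along the lid, 8 mm above its underside. With the lid shut: case x 58, y 0, 119 mm above the sideboard.
- bowl: White porcelain bowl, bystander, 140 mm across, 60 mm high; origin under its centre.
- bottle: Capped silver aluminium drink bottle, bystander, 68 mm across, 210 mm high; origin under its centre.
- hairbrush: Black plastic hairbrush lying down, bystander, 185 mm long, 30 mm high; origin on the sideboard near its middle.
- candle: Amber candle jar, bystander, 64 mm across, 62 mm high, beyond the wheel and the case; origin under its centre.
- remote: Grey remote control, bystander, 150 by 44 by 18 mm, on the near side of the case; origin under its centre.
- book: Blue hard-bound book, bystander, 110 by 160 by 28 mm; origin under its centre.
Not all that is in view belongs to the job. Leave any brown or red look-alike of the tumbler alone.

How it is judged:
By the outcome, as a careful person would: the job done as asked, in the order asked, and still so for the second after the job is handed in, with the robot touching nothing.
It also fails if it takes over 51 s, if anything falls off the work surface, if the arm or the gripper's body presses on something with over 40 N, if the wrist force passes 120 N, or if a joint passes its speed limit or range.

## Working session

There is one attempt and no reset: what is moved stays moved. The work goes in short steps, Python scripts to look and compute and a tool call to move; the robot and the scene stay as the last step left them, time stands still between calls to the robot, and variables do not carry over. Pictures are saved under pics/ and viewed, and the job is handed in when it is done.

Besides the shell and the picture viewer there is one more tool, called after "Call:" in YAML: its name, and indented under it one key for each argument. jog_arm: Moves the arm, as the interface text tells. Its arguments: {"type":"object","properties":{"rows":{"type":"array"},"squeeze":{"type":"number"}},"required":["rows"]}

```bash
ls; mkdir -p pics
python3 - <<'E'
from station import ctrl
import cv2,numpy as np
for n in("scene","top"):
    p,d=ctrl.camera(n); np.savez(f"{n}.npz",p=p,d=d); cv2.imwrite(f"pics/{n}0.png",p[:,:,::-1])
    print(ctrl.camera_model(n))
print(ctrl.get_obs())
E
```

```text
pics
{'K': array([[449.9294519 ,   0.        , 320.57137886],
       [  0.        , 449.9294519 , 244.38474557],
       [  0.        ,   0.        ,   1.        ]]), 'dist': array([0.0365193, 0.       , 0.       , 0.       , 0.       ]), 'extrinsics': array([[ 0.83591444,  0.35496662, -0.41862364,  1.07212162],
       [ 0.54858261, -0.51610568,  0.65779332, -0.82872236],
       [ 0.01744063, -0.77950858, -0.6261487 ,  0.88277487],
       [ 0.        ,  0.        ,  0.        ,  1.        ]])}
{'K': array([[490.60845407,   0.        , 316.05823573],
       [  0.        , 490.60845407, 248.73319765],
       [  0.        ,   0.        ,   1.        ]]), 'dist': array([-0.0316176,  0.       ,  0.       ,  0.       ,  0.       ]), 'extrinsics': array([[-2.47533230e-02, -9.77431966e-01,  2.09795199e-01,
         2.13188937e-01],
       [-9.99693586e-01,  2.41851777e-02, -5.27358331e-03,
        -7.19122514e-03],
       [ 8.06347330e-05, -2.09861453e-01, -9.77731131e-01,
         1.49506851e+00],
       [ 0.00000000e+00,  0.00000000e+00,  0.00000000e+00,
         1.00000000e+00]])}
{'time_s': 0.1, 'qpos': array([ 1.23943951e+00,  3.00393312e-01,  1.52150519e+00,  2.18995059e-06,
        1.32071160e+00, -6.65841508e-02]), 'joint_vel': array([-8.50199500e-04, -9.55133143e-04, -1.24741578e-03, -1.25044171e-03,
       -7.90688169e-05, -2.91409558e-04]), 'tau': array([ 1.03006954e-03, -5.32632172e+01, -3.53290057e+01,  7.09584542e-02,
        2.35468056e-02, -4.41026407e-05]), 'ee_pos': array([0.14384729, 0.53061437, 0.20496111]), 'eef_rot': array([-1.63946537,  1.56977888, -1.90423859]), 'force': array([-1.0046827 , -0.36302127, -0.15521509]), 'moment': array([-0.0349611 , -0.00597902,  0.02454029]), 'grip_width': 0.09394621715884166}
```

View pics/scene0.png

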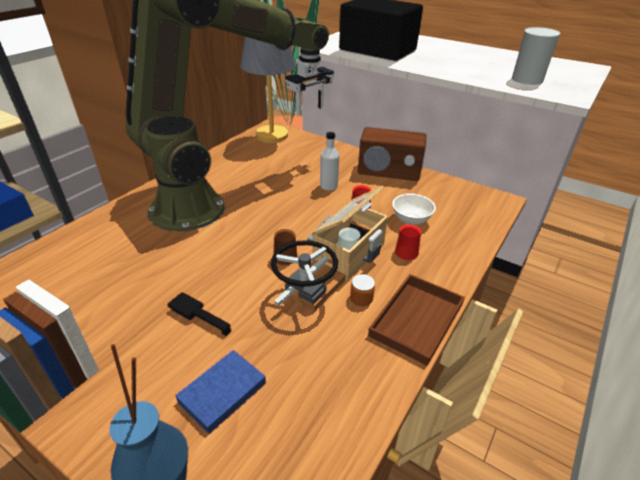

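View pics/top0.png

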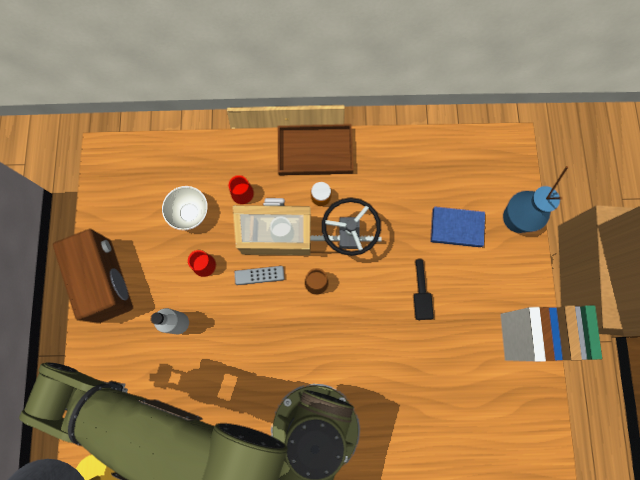

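The top view shows the case at about (272,230) and the wheel at about (351,227). The clear tumbler is inside the case at about (281,228). The red cups at (241,189) and (202,263) and the brown one at (316,281) are look-alikes to leave alone. Next I'll enlarge.

Run:
```python
import cv2,numpy as np
p=np.load("top.npz")["p"][:,:,::-1]
c=p[175:300,220:400]; cv2.imwrite("pics/topc0.png",cv2.resize(c,None,fx=4.4,fy=4.4,interpolation=cv2.INTER_CUBIC))
p=np.load("scene.npz")["p"][:,:,::-1]
c=p[175:315,255:415]; cv2.imwrite("pics/scenec0.png",cv2.resize(c,None,fx=4.2,fy=4.2,interpolation=cv2.INTER_CUBIC))
```

```text
(no output)
```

View pics/topc0.png

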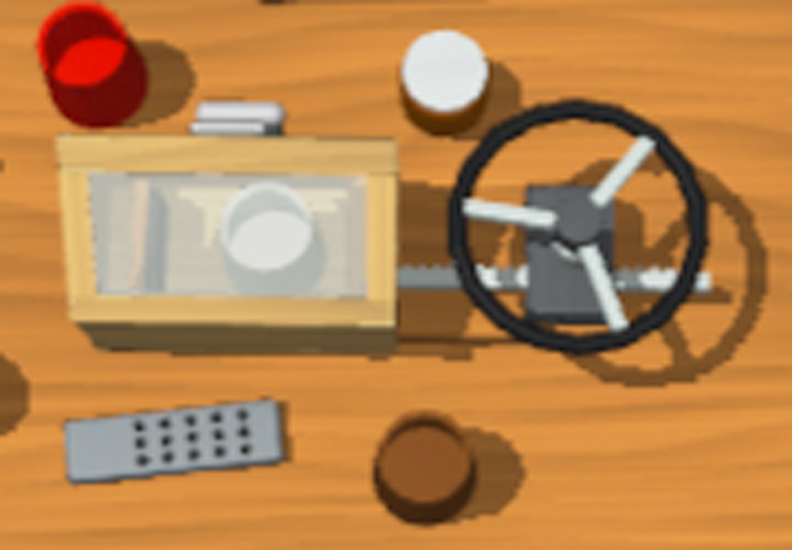

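View pics/scenec0.png

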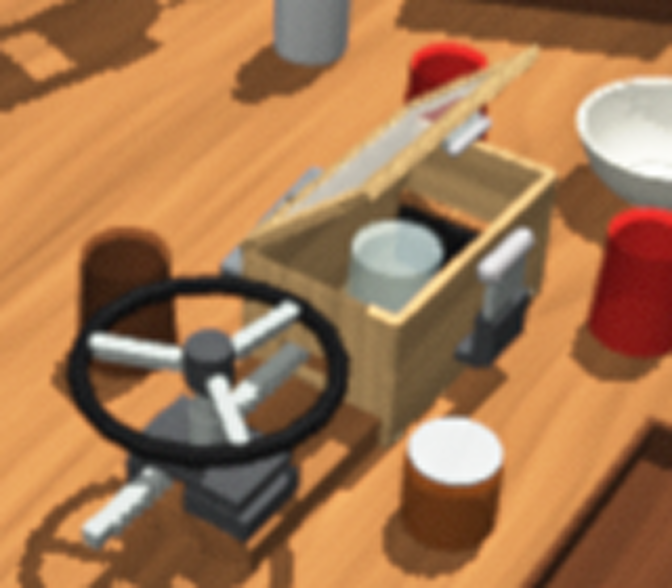

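```bash
cat > h.py <<'E'
import numpy as np,cv2
from station import ctrl
def ray(n,uv):
    m=ctrl.camera_model(n); q=cv2.undistortPoints(np.float64(uv).reshape(-1,1,2),m["K"],m["dist"]).reshape(-1,2)
    E=m["extrinsics"]; r=np.c_[q,np.ones(len(q))]; return E[:3,3],r@E[:3,:3].T
def plane(n,uv,z):
    o,r=ray(n,uv); return o+r*((z-o[2])/r[:,2])[:,None]
def dep(n,uv,d):
    o,r=ray(n,uv); uv=np.int32(np.round(uv)); return o+r*d[uv[:,1],uv[:,0]][:,None]
def proj(n,P):
    m=ctrl.camera_model(n); E=np.linalg.inv(m["extrinsics"])
    return cv2.projectPoints(np.float64(P).reshape(-1,1,3),cv2.Rodrigues(E[:3,:3])[0],E[:3,3],m["K"],m["dist"])[0].reshape(-1,2)
def circ(P):
    A=np.c_[2*P[:,:2],np.ones(len(P))]; s=np.linalg.lstsq(A,(P[:,:2]**2).sum(1),rcond=None)[0]
    return s[:2],np.sqrt(s[2]+s[:2]@s[:2])
E
python3 - <<'E'
from h import *
Z=np.load("top.npz");p=Z["p"];d=Z["d"]
yy,xx=np.mgrid[190:265,315:390]; uv=np.c_[xx.ravel(),yy.ravel()]
W=plane("top",uv,0.126); D=dep("top",uv,d); col=p[uv[:,1],uv[:,0]].astype(int)
c=plane("top",[[351,226.5]],.126)[0][:2]
for _ in range(4):
    r=np.hypot(*(W[:,:2]-c).T); m=(col.max(1)<60)&(abs(r-.08)<.012)
    c,R=circ(W[m]); 
print("hub",c,R,m.sum(), "z",np.median(D[m,2]))
r=np.hypot(*(W[:,:2]-c).T)
sp=(col.min(1)>140)&(r>.025)&(r<.07)&(D[:,2]>.11)&(D[:,2]<.145)
a=np.arctan2(*(plane("top",uv,.131)[:,:2]-c).T[::-1])
z3=np.exp(3j*a[sp]).mean();print("spoke base angle deg",np.degrees(np.angle(z3))/3,abs(z3),sp.sum())
h=np.histogram(np.degrees(a[sp]),36,(-180,180))[0];print(h)
# case walls, crop px/4.4+offset
cr=lambda L:np.array(L)/4.4+[220,175]
for nm,L in dict(farbar=[[80,152],[130,152],[200,152],[270,152],[340,152],[385,152]],near=[[85,308],[200,309],[370,309]],left=[[75,200],[80,280]],right=[[383,200],[383,290]]).items():
    print(nm,np.round(dep("top",cr(L),d),4).tolist())
# rack line
print("rack",plane("top",cr([[400,278],[708,283]]),.051))
E
```

```text
hub [ 0.57174598 -0.11632738] 0.07931653042782956 621 z 0.13177466066789956
spoke base angle deg -41.04117887448362 0.9748426502507833 168
[ 1 30 26  1  0  0  0  0  0  0  0  0  1 32 20  0  0  0  0  0  0  0  0  0
  1 33 23  0  0  0  0  0  0  0  0  0]
farbar [[0.609, 0.1985, 0.1918], [0.6067, 0.1663, 0.1968], [0.6058, 0.1225, 0.1961], [0.605, 0.0787, 0.1952], [0.602, 0.0347, 0.2013], [0.6022, 0.0066, 0.1985]]
near [[0.5241, 0.2052, 0.1225], [0.5225, 0.1306, 0.1184], [0.5175, 0.0193, 0.1285]]
left [[0.5819, 0.2036, 0.1774], [0.5391, 0.2061, 0.1384]]
right [[0.5761, 0.0087, 0.1805], [0.5292, 0.0106, 0.1316]]
rack [[ 5.56062253e-01 -2.19314446e-04  5.10000000e-02]
 [ 5.47312690e-01 -2.11793023e-01  5.10000000e-02]]
```

Run:
```python
from h import *
from scipy.spatial.transform import Rotation as R
o=ctrl.get_obs();M=R.from_euler("xyz",o["eef_rot"]).as_matrix();print(M.round(3))
hub=np.array([.5717,-.1163]);t=np.radians(-2.3);ex=np.array([np.cos(t),np.sin(t)]);ey=np.array([-ex[1],ex[0]])
C=hub+.225*ey;print("case",C)
def cp(x,y,z):return [*(C+x*ex+y*ey),z]
pts=[cp(sx*.062,sy*.106,.11) for sx,sy in((-1,-1),(-1,1),(1,1),(1,-1))]+[[*hub,.144]]
for n in("scene","top"):
    im=np.load(n+".npz")["p"][:,:,::-1].copy();print(proj(n,pts).round())
    u,v=proj(n,pts).mean(0).astype(int);s=4
    x0,y0=u-90,v-70;c=cv2.resize(im[y0:y0+140,x0:x0+190],None,fx=s,fy=s)
    for q in (proj(n,pts)-[x0,y0]+.5)*s: cv2.circle(c,tuple(int(i) for i in q),4,(255,0,255),-1)
    cv2.imwrite(f"pics/{n}chk.png",c)
print("bottle top",plane("top",[[158,319]],.21), "bar",[cp(-.062+.12*np.cos(a)-.008*np.sin(a),0,.111+.12*np.sin(a)+.008*np.cos(a)) for a in(.7,0)])
```

```text
[[-0.     0.262  0.965]
 [-0.001  0.965 -0.262]
 [-1.    -0.001 -0.   ]]
case [0.58072965 0.10851874]
[[313. 235.]
 [353. 202.]
 [388. 216.]
 [350. 252.]
 [305. 256.]]
[[309. 247.]
 [236. 246.]
 [238. 205.]
 [310. 206.]
 [351. 224.]]
bottle top [[0.31168332 0.40277521 0.21      ]] bar [[np.float64(0.6053371344059665), np.float64(0.10753040036469926), np.float64(0.1944248599667988)], [np.float64(0.6386829282364638), np.float64(0.10619109493386189), np.float64(0.119)]]
```

```bash
python3 -c "
import cv2,numpy as np
a=cv2.imread('pics/scenechk.png');b=cv2.imread('pics/topchk.png');cv2.imwrite('pics/chk2.png',cv2.resize(np.vstack([a[:,:760],b[:,:760]]),(406,600)))"
```

```text
(no output)
```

View pics/scenechk.png

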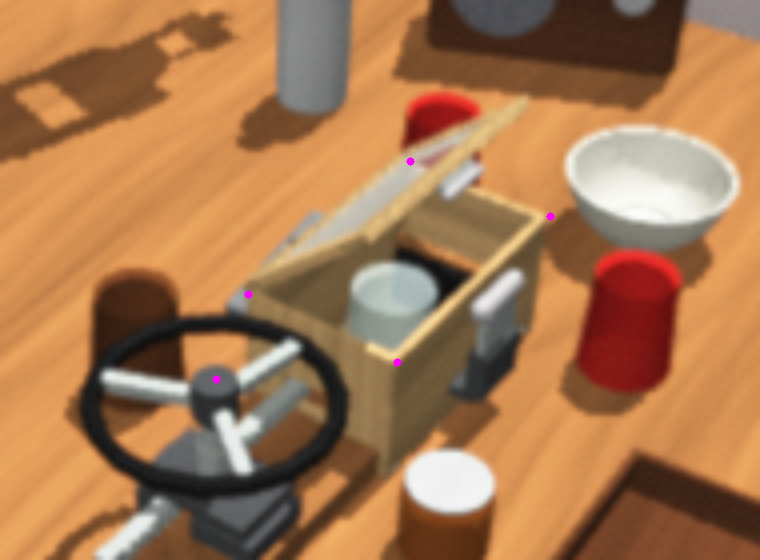

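The predicted case corners and hub land on the image, within a pixel or so. Tumbler: the clear glass inside the case at (350,235) in the scene view. The jaws will lie along world x so the gripper body stays clear of the lid.

Call:
jog_arm:
  rows: [0, 0, 0.04, 0, 0, 0, 1, 0, 0, 0.04, 0, 0, 0, 1, 0, 0, 0.04, 0, 0, 0, 1, 0.0248, -0.0333, 0, 0, 0, -4, 1, 0.0248, -0.0333, 0, 0, 0, -4, 1, 0.0248, -0.0333, 0, 0, 0, -4, 1, 0.0248, -0.0333, 0, 0, 0, -4, 1, 0.0248, -0.0333, 0, 0, 0, -4, 1]
  squeeze: 20

```text
time_s: 0.77
ee_pos: [0.2685, 0.3625, 0.3253]
eef_rot: [-1.341, 1.571, -1.957]
force: [0.6, 0.0, -0.0]
grip_width: 0.044
```

Call:
jog_arm:
  rows: [0.0248, -0.0333, 0, 0, 0, -4, 1, 0.0248, -0.0333, 0, 0, 0, -4, 1, 0.0248, -0.0333, 0, 0, 0, -4, 1, 0.0248, -0.0333, 0, 0, 0, -4, 1, 0.0248, -0.0333, 0, 0, 0, -4, 1, 0.0248, -0.0333, 0, 0, 0, -4, 1, 0.0248, -0.0333, 0, 0, 0, -4, 1, 0.0248, -0.0333, 0, 0, 0, -4, 1]

```text
time_s: 1.43
ee_pos: [0.467, 0.0959, 0.3254]
eef_rot: [-2.258, 1.571, 2.849]
force: [0.3, 0.5, -0.3]
grip_width: 0.0005
```

Call:
jog_arm:
  rows: [0.0248, -0.0333, 0, 0, 0, -4, 1, 0.0248, -0.0333, 0, 0, 0, -4, 1, 0.0248, -0.0333, 0, 0, 0, -4, 1, 0.0248, -0.0333, 0, 0, 0, -4, 1, 0.0248, -0.0333, 0, 0, 0, -4, 1, 0.0248, -0.0333, 0, 0, 0, -4, 1, 0, 0, 0, 0, 0, 0, 1, 0, 0, 0, 0, 0, 0, 1]

```text
time_s: 2.1
ee_pos: [0.6155, -0.1034, 0.3234]
eef_rot: [-1.776, 1.568, 2.914]
force: [-0.3, 0.4, 0.2]
grip_width: 0.0002
```

Call:
jog_arm:
  rows: [0, 0, -0.035, 0, 0, 0, 1, 0, 0, -0.035, 0, 0, 0, 1, 0, 0, -0.035, 0, 0, 0, 1, 0, 0, -0.035, 0, 0, 0, 1, 0, 0, -0.025, 0, 0, 0, 1, 0, 0, -0.025, 0, 0, 0, 1, 0, 0, -0.025, 0, 0, 0, 1, -0.001, 0.001, -0.008, 0, 0, 0, 1]

```text
time_s: 2.77
ee_pos: [0.6124, -0.0994, 0.0994]
eef_rot: [-1.799, 1.567, 2.895]
force: [-1.2, -0.2, 0.4]
grip_width: 0.0007
```

Run:
```python
import numpy as np
from station import ctrl
o=ctrl.get_obs();print(o["ee_pos"],o["force"])
h=np.array([.5717,-.1163])
a=np.radians(np.arange(19,19-361*2,-15)); P=h+.045*np.c_[np.cos(a),np.sin(a)]
d=np.diff(P,axis=0).round(4)
for i in range(24):print(np.degrees(a[i+1]).round(),P[i+1].round(4),d[i])
```

```text
[ 0.61235848 -0.09938494  0.09939165] [-1.19465521 -0.18011507  0.35444503]
4.0 [ 0.6166 -0.1132] [ 0.0023 -0.0115]
-11.0 [ 0.6159 -0.1249] [-0.0007 -0.0117]
-26.0 [ 0.6121 -0.136 ] [-0.0037 -0.0111]
-41.0 [ 0.6057 -0.1458] [-0.0065 -0.0098]
-56.0 [ 0.5969 -0.1536] [-0.0088 -0.0078]
-71.0 [ 0.5864 -0.1588] [-0.0105 -0.0052]
-86.0 [ 0.5748 -0.1612] [-0.0115 -0.0023]
-101.0 [ 0.5631 -0.1605] [-0.0117  0.0007]
-116.0 [ 0.552  -0.1567] [-0.0111  0.0037]
-131.0 [ 0.5422 -0.1503] [-0.0098  0.0065]
-146.0 [ 0.5344 -0.1415] [-0.0078  0.0088]
-161.0 [ 0.5292 -0.131 ] [-0.0052  0.0105]
-176.0 [ 0.5268 -0.1194] [-0.0023  0.0115]
-191.0 [ 0.5275 -0.1077] [0.0007 0.0117]
-206.0 [ 0.5313 -0.0966] [0.0037 0.0111]
-221.0 [ 0.5377 -0.0868] [0.0065 0.0098]
-236.0 [ 0.5465 -0.079 ] [0.0088 0.0078]
-251.0 [ 0.557  -0.0738] [0.0105 0.0052]
-266.0 [ 0.5686 -0.0714] [0.0115 0.0023]
-281.0 [ 0.5803 -0.0721] [ 0.0117 -0.0007]
-296.0 [ 0.5914 -0.0759] [ 0.0111 -0.0037]
-311.0 [ 0.6012 -0.0823] [ 0.0098 -0.0065]
-326.0 [ 0.609  -0.0911] [ 0.0078 -0.0088]
-341.0 [ 0.6142 -0.1016] [ 0.0052 -0.0105]
```

Call:
jog_arm:
  rows: [0.004, -0.0138, 0, 0, 0, 0, 1, -0.0007, -0.0117, 0, 0, 0, 0, 1, -0.0037, -0.0111, 0, 0, 0, 0, 1, -0.0065, -0.0098, 0, 0, 0, 0, 1, -0.0088, -0.0078, 0, 0, 0, 0, 1, -0.0105, -0.0052, 0, 0, 0, 0, 1, -0.0115, -0.0023, 0, 0, 0, 0, 1, -0.0117, 0.0007, 0, 0, 0, 0, 1]

```text
time_s: 3.43
ee_pos: [0.5641, -0.1633, 0.1033]
eef_rot: [1.198, 1.568, -0.395]
force: [4.1, -0.4, -0.9]
grip_width: 0.0001
```

```bash
cat > look.py <<'E'
import sys
from h import *
k=sys.argv[1]
p,d=ctrl.camera("top");np.savez("top.npz",p=p,d=d);c=p[175:300,220:400,::-1]; c=cv2.resize(c,None,fx=4.4,fy=4.4,interpolation=cv2.INTER_CUBIC);cv2.imwrite(f"pics/t{k}.png",c)
p,d=ctrl.camera("scene");np.savez("scene.npz",p=p,d=d);c=p[175:315,255:415,::-1]; c=cv2.resize(c,None,fx=4.2,fy=4.2,interpolation=cv2.INTER_CUBIC);cv2.imwrite(f"pics/s{k}.png",c)
o=ctrl.get_obs();print(o["ee_pos"],o["force"],o["time_s"])
E
python3 look.py 1
```

```text
[ 0.56331318 -0.16283991  0.10326698] [ 0.34861683 -0.90367151 -0.73049084] 3.5333
```

View pics/s1.png

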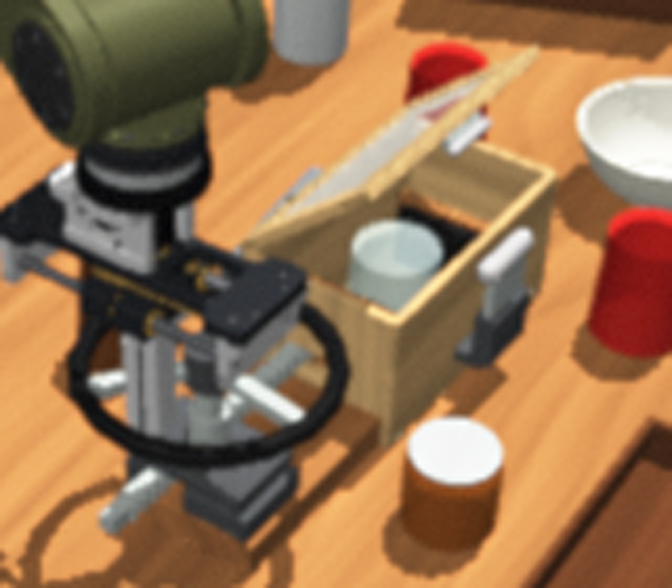

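View pics/t1.png

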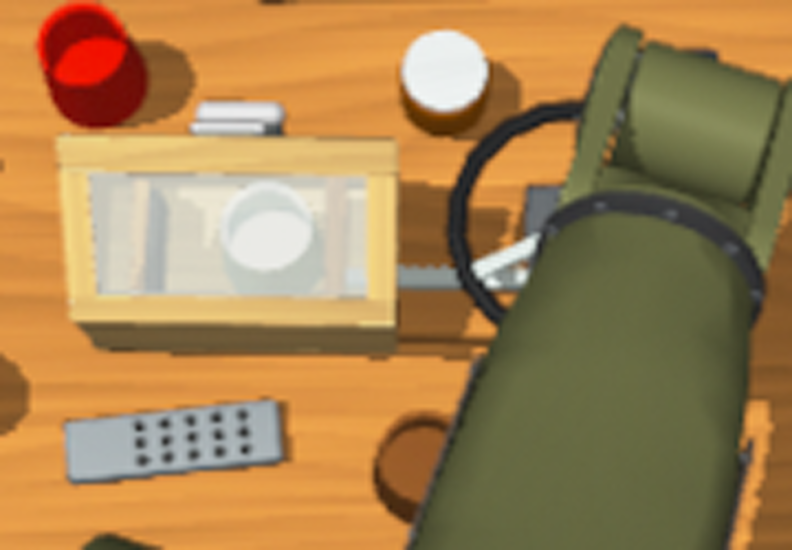

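Call:
jog_arm:
  rows: [-0.0111, 0.0045, 0, 0, 0, 0, 1, -0.0098, 0.0068, 0, 0, 0, 0, 1, -0.0078, 0.0088, 0, 0, 0, 0, 1, -0.0052, 0.0105, 0, 0, 0, 0, 1, -0.0023, 0.0115, 0, 0, 0, 0, 1, 0.0007, 0.0117, 0, 0, 0, 0, 1, 0.0037, 0.0111, 0, 0, 0, 0, 1, 0.0065, 0.0098, 0, 0, 0, 0, 1]

```text
time_s: 4.2
ee_pos: [0.539, -0.0869, 0.1027]
eef_rot: [-0.732, 1.57, -2.323]
force: [-2.0, -3.4, -0.1]
grip_width: 0.0007
```

```bash
python3 look.py 2
```

```text
[ 0.53986412 -0.08608705  0.10258577] [0.13063378 1.0355974  0.32009925] 4.3
```

View pics/t2.png

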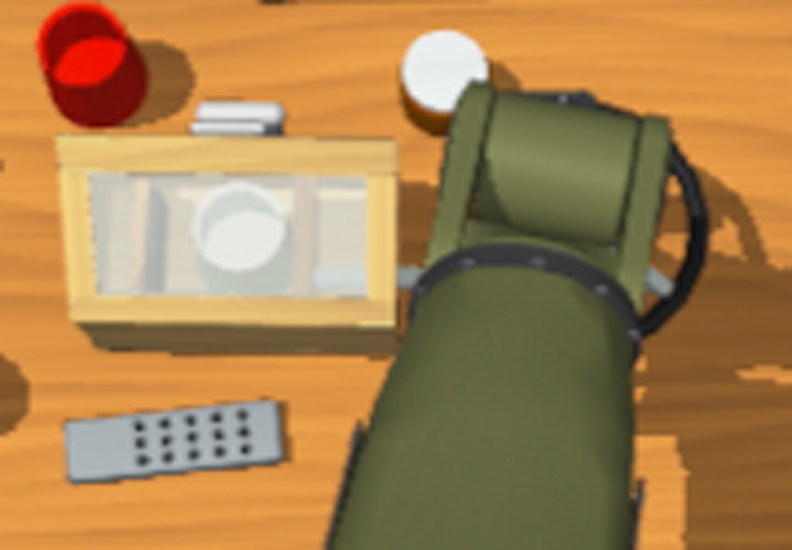

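Cheek face now touches the tumbler; roughly 10–18 mm of travel is left to the buffer. I'll go in smaller steps and watch the force.

Call:
jog_arm:
  rows: [0.0041, 0.0042, 0, 0, 0, 0, 1, 0.0047, 0.0036, 0, 0, 0, 0, 1, 0.0051, 0.003, 0, 0, 0, 0, 1, 0.0054, 0.0023, 0, 0, 0, 0, 1]

```text
time_s: 4.63
ee_pos: [0.5589, -0.0741, 0.1023]
eef_rot: [-1.53, 1.57, -3.122]
force: [-4.6, -4.4, 0.9]
grip_width: 0.0006
```

Call:
jog_arm:
  rows: [0.0057, 0.0016, 0, 0, 0, 0, 1, 0.0058, 0.0008, 0, 0, 0, 0, 1]

```text
time_s: 4.8
ee_pos: [0.5703, -0.0715, 0.1021]
eef_rot: [-1.736, 1.569, 2.956]
force: [-4.6, -0.6, -0.1]
grip_width: 0.0005
```

Call:
jog_arm:
  rows: [0.0059, 0, 0, 0, 0, 0, 1, 0.0059, -0.0007, 0, 0, 0, 0, 1]

```text
time_s: 4.97
ee_pos: [0.5821, -0.072, 0.102]
eef_rot: [-1.913, 1.569, 2.779]
force: [-4.7, -0.3, 0.2]
grip_width: 0.0008
```

```bash
python3 look.py 3
```

```text
[ 0.58269326 -0.0720928   0.1021158 ] [ 0.27485283  0.00536515 -0.89037467] 5.0667
```

View pics/t3.png

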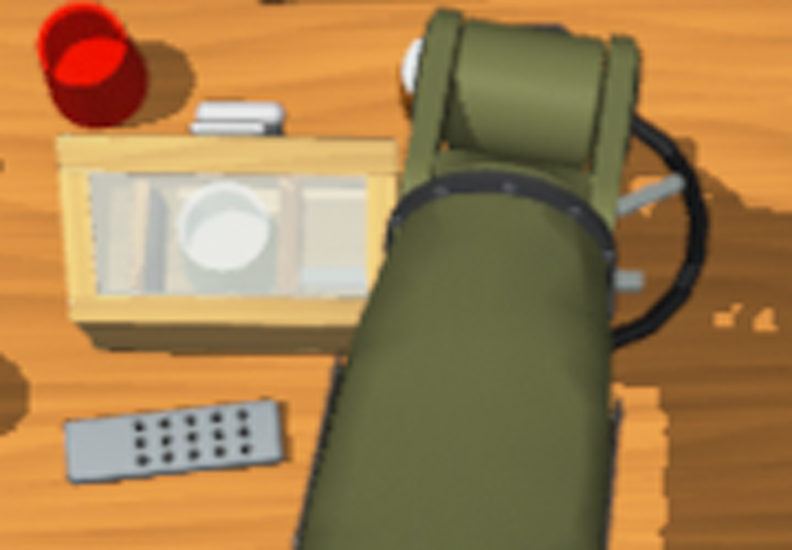

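View pics/s3.png

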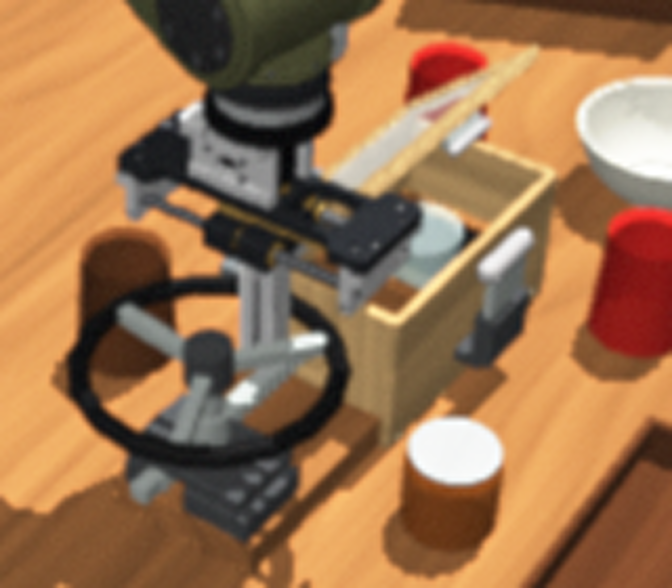

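Call:
jog_arm:
  rows: [0.0057, -0.0015, 0, 0, 0, 0, 1, 0.0055, -0.0022, 0, 0, 0, 0, 1]

```text
time_s: 5.23
ee_pos: [0.5931, -0.0758, 0.1022]
eef_rot: [-1.953, 1.57, 2.74]
force: [-4.1, 0.8, 0.3]
grip_width: 0.0008
```

Call:
jog_arm:
  rows: [0.0051, -0.0029, 0, 0, 0, 0, 1]

```text
time_s: 5.32
ee_pos: [0.5986, -0.0789, 0.1024]
eef_rot: [-2.199, 1.57, 2.494]
force: [-3.1, 1.5, -0.0]
grip_width: 0.0005
```

Call:
jog_arm:
  rows: [0.0047, -0.0036, 0, 0, 0, 0, 1]

```text
time_s: 5.4
ee_pos: [0.6035, -0.0826, 0.1024]
eef_rot: [-2.818, 1.57, 1.874]
force: [-3.1, 1.8, -0.4]
grip_width: 0.0005
```

Call:
jog_arm:
  rows: [0.0042, -0.0042, 0, 0, 0, 0, 1]

```text
time_s: 5.48
ee_pos: [0.6077, -0.0869, 0.1024]
eef_rot: [-3.13, 1.571, 1.562]
force: [-3.0, 2.3, 0.1]
grip_width: 0.0006
```

Call:
jog_arm:
  rows: [0.0036, -0.0047, 0, 0, 0, 0, 1]

```text
time_s: 5.57
ee_pos: [0.6114, -0.0918, 0.1024]
eef_rot: [2.41, 1.571, 0.819]
force: [-3.4, 1.7, 0.8]
grip_width: 0.0005
```

Call:
jog_arm:
  rows: [0.003, -0.0051, 0, 0, 0, 0, 1]

```text
time_s: 5.65
ee_pos: [0.6143, -0.097, 0.1024]
eef_rot: [2.254, 1.57, 0.663]
force: [-3.0, 2.9, -0.0]
grip_width: 0.0005
```

```bash
python3 look.py 4
```

```text
[ 0.61445313 -0.09757001  0.10249121] [ 0.13736504  0.55690837 -0.34920099] 5.75
```

View pics/t4.png

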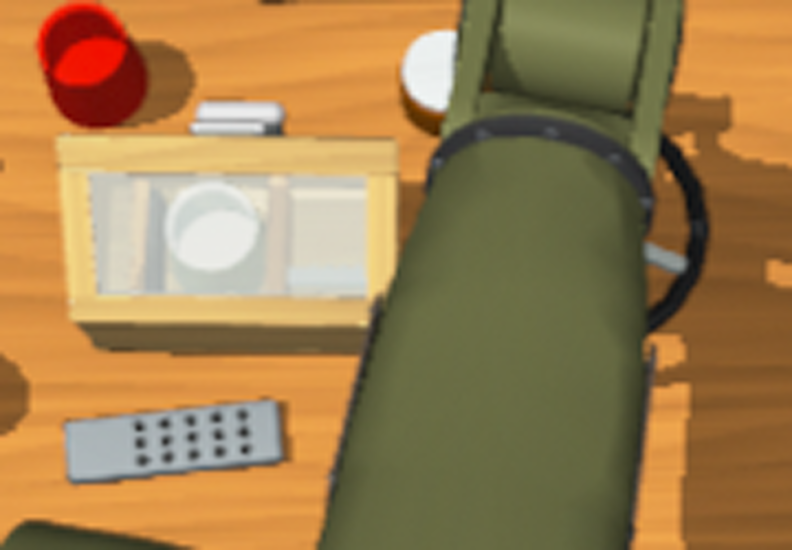

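Call:
jog_arm:
  rows: [0.0011, -0.0028, 0, 0, 0, 0, 1, 0.0009, -0.0029, 0, 0, 0, 0, 1]

```text
time_s: 5.92
ee_pos: [0.6158, -0.1023, 0.1025]
eef_rot: [-2.868, 1.571, 1.824]
force: [-2.1, 2.8, -0.3]
grip_width: 0.0006
```

Call:
jog_arm:
  rows: [0.0007, -0.0029, 0, 0, 0, 0, 1]

```text
time_s: 6.0
ee_pos: [0.6165, -0.1051, 0.1025]
eef_rot: [-2.504, 1.57, 2.188]
force: [-3.8, 4.7, 1.3]
grip_width: 0.0005
```

Call:
jog_arm:
  rows: [0.0005, -0.003, 0, 0, 0, 0, 1]

```text
time_s: 6.08
ee_pos: [0.6169, -0.108, 0.1025]
eef_rot: [-2.597, 1.57, 2.095]
force: [-2.1, 4.5, -0.0]
grip_width: 0.0006
```

Call:
jog_arm:
  rows: [0.0003, -0.003, 0, 0, 0, 0, 1]

```text
time_s: 6.17
ee_pos: [0.6172, -0.1108, 0.1024]
eef_rot: [-2.589, 1.57, 2.103]
force: [-2.5, 7.1, 1.0]
grip_width: 0.0005
```

The push force rose from about 3.8 N to 7.5 N over the last 6 mm, so the glass is against the stop with roughly 12–16 N of squeeze. Now I'll back off and lift out.

Call:
jog_arm:
  rows: [0, 0, 0, 0, 0, 0, 1, -0.001, 0.008, 0, 0, 0, 0, 1, -0.001, 0.008, 0, 0, 0, 0, 1]

```text
time_s: 6.42
ee_pos: [0.6155, -0.0952, 0.1026]
eef_rot: [1.011, 1.57, -0.581]
force: [0.2, 0.0, -0.4]
grip_width: 0.0005
```

```bash
python3 look.py 5
```

```text
[ 0.615396   -0.09398109  0.10264348] [-0.65512657 -0.06114422  0.24346214] 6.5167
```

View pics/t5.png

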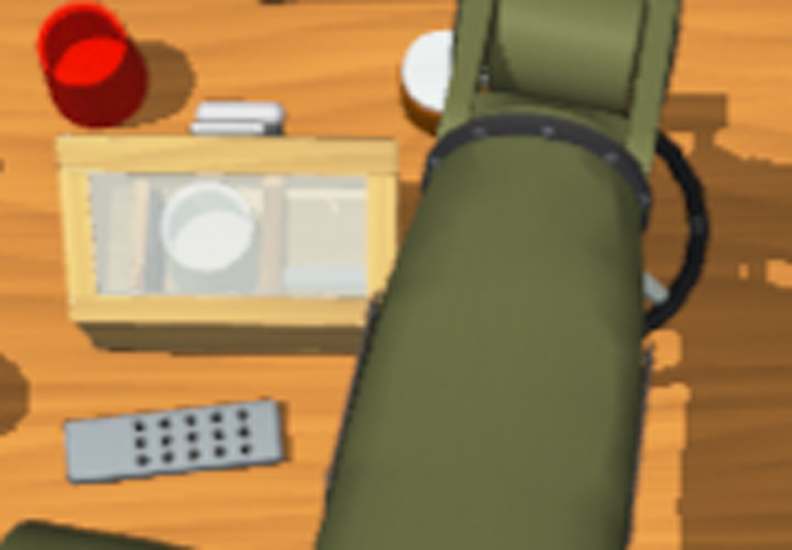

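View pics/s5.png

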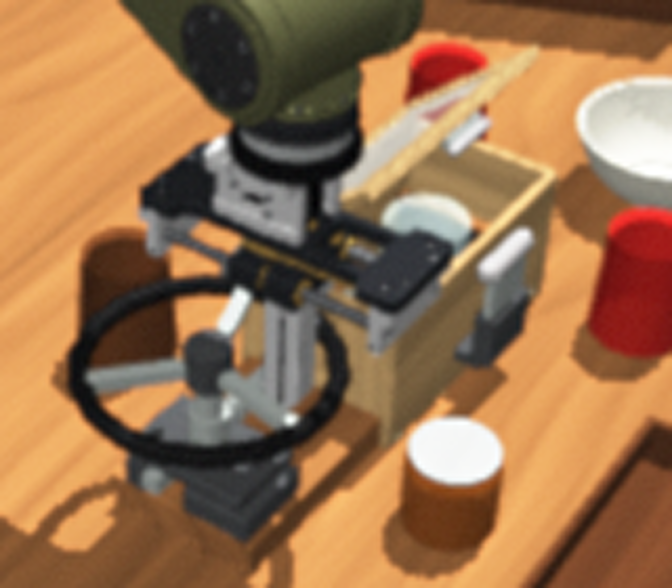

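Run:
```python
from h import *
hub=np.array([.5717,-.1163]);t=np.radians(-2.3);ex=np.array([np.cos(t),np.sin(t)]);ey=np.array([-ex[1],ex[0]]);C=hub+.225*ey
cc=lambda P:np.c_[(P[:,:2]-C)@ex,(P[:,:2]-C)@ey].round(4)
cr=lambda L:np.array(L)/4.4+[220,175]
print("tumbler top l/r/c",cc(plane("top",cr([[162,226],[257,226],[209,226]]),.093)))
print("cheek L/R top",cc(plane("top",cr([[262,226],[283,226]]),.074)))
print("stop 135,150,163",cc(plane("top",cr([[135,226],[150,226],[163,226]]),.068)))
p=np.load("top.npz")["p"][:,:,::-1];c=p[210:246,236:312];cv2.imwrite("pics/z5.png",cv2.resize(c,None,fx=10,fy=10,interpolation=cv2.INTER_NEAREST))
```

```text
tumbler top l/r/c [[ 0.0032  0.0501]
 [ 0.0041 -0.0137]
 [ 0.0036  0.0186]]
cheek L/R top [[ 0.0092 -0.0155]
 [ 0.0094 -0.0298]]
stop 135,150,163 [[0.0094 0.0718]
 [0.0096 0.0615]
 [0.0097 0.0527]]
```

View pics/z5.png

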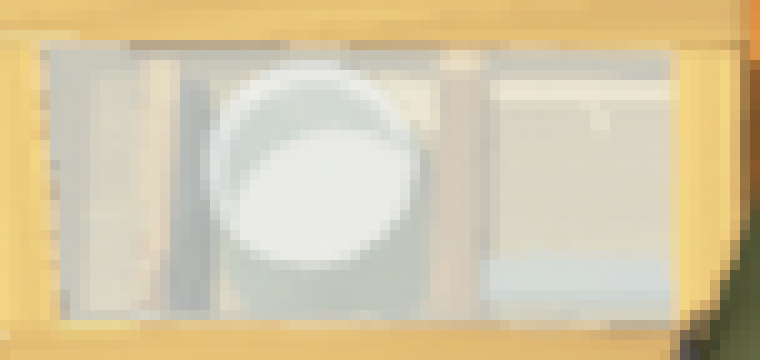

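Call:
jog_arm:
  rows: [0.001, -0.008, 0, 0, 0, 0, 1, 0.0008, -0.0065, 0, 0, 0, 0, 1]

```text
time_s: 6.68
ee_pos: [0.6174, -0.1103, 0.1027]
eef_rot: [0.931, 1.57, -0.66]
force: [0.1, 0.0, -0.9]
grip_width: 0.0006
```

Call:
jog_arm:
  rows: [0, -0.0015, 0, 0, 0, 0, 1]

```text
time_s: 6.77
ee_pos: [0.6173, -0.1121, 0.1025]
eef_rot: [2.88, 1.57, 1.288]
force: [1.6, 8.3, 2.5]
grip_width: 0.0004
```

Call:
jog_arm:
  rows: [0, -0.0015, 0, 0, 0, 0, 1]

```text
time_s: 6.85
ee_pos: [0.6173, -0.1127, 0.1026]
eef_rot: [3.007, 1.569, 1.415]
force: [-0.7, 10.0, 2.5]
grip_width: 0.0003
```

Re-pushing the spoke met 8–10 N, so the clamp holds. Release, lift, and look from clear of the case.

Call:
jog_arm:
  rows: [-0.001, 0.01, 0, 0, 0, 0, 1, -0.001, 0.01, 0, 0, 0, 0, 1, 0, 0, 0.025, 0, 0, 0, 1, 0, 0, 0.04, 0, 0, 0, 1, 0, 0, 0.04, 0, 0, 0, 1, 0, 0, 0.04, 0, 0, 0, 1, 0, 0, 0.04, 0, 0, 0, 1, 0, 0, 0.02, 0, 0, 0, 1]

```text
time_s: 7.52
ee_pos: [0.6155, -0.0921, 0.313]
eef_rot: [1.344, 1.565, -0.247]
force: [-0.3, 0.0, 1.3]
grip_width: 0.0004
```

```bash
python3 look.py 6
```

```text
[ 0.61588944 -0.0922636   0.31186316] [ 0.23969921 -0.33593753  0.0830164 ] 7.6167
```

View pics/s6.png

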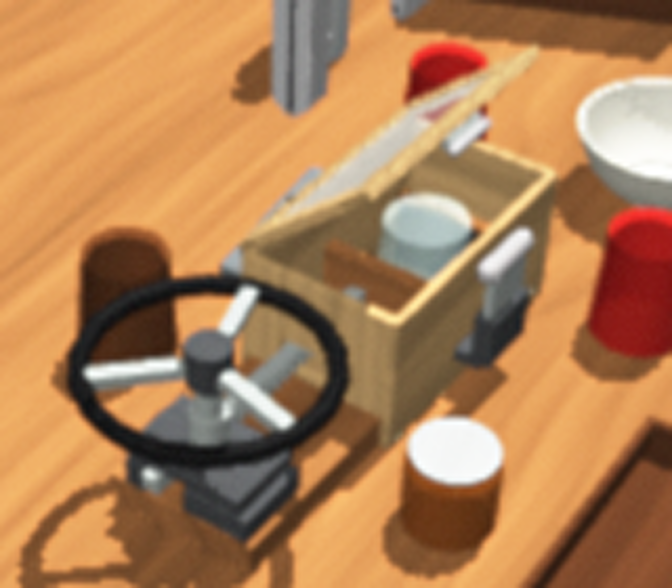

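Tumbler stands upright between the cheek and the stop; the other things look unmoved. Now over to the lid bar.

Call:
jog_arm:
  rows: [-0.0044, 0.04, 0, 0, 0, 0, 1, -0.0044, 0.04, 0, 0, 0, 0, 1, -0.0044, 0.04, 0, 0, 0, 0, 1, -0.0044, 0.04, 0, 0, 0, 0, 1, -0.0044, 0.0395, 0, 0, 0, 0, 1, 0, 0, -0.04, 0, 0, 0, 1, 0, 0, -0.04, 0, 0, 0, 1, 0, 0, -0.015, 0, 0, 0, 1]

```text
time_s: 8.28
ee_pos: [0.5906, 0.1078, 0.2057]
eef_rot: [-1.394, 1.563, -2.984]
force: [-0.2, -0.0, -0.7]
grip_width: 0.0004
```

```bash
python3 look.py 7
```

```text
[0.59132178 0.10719814 0.20819005] [-0.22057467 -0.06491915  0.4916149 ] 8.3833
```

View pics/s7.png

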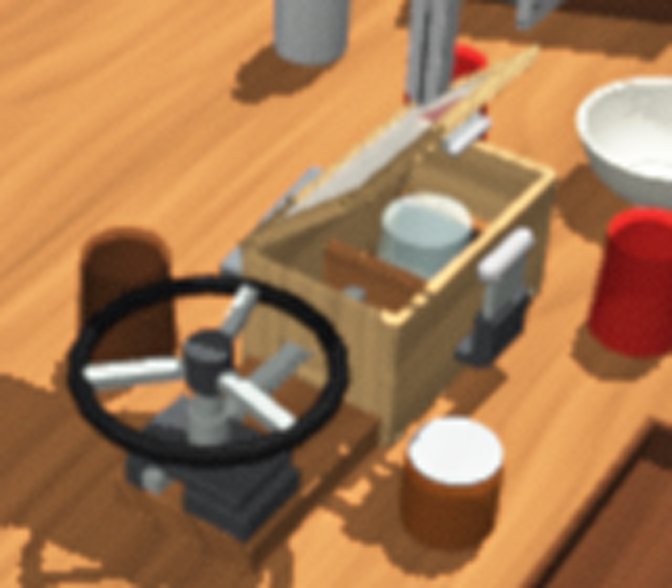

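Call:
jog_arm:
  rows: [0.003, 0, -0.012, 0, 0, 0, 1, 0.0085, 0, -0.0095, 0, 0, 0, 1, 0.007, 0, -0.0105, 0, 0, 0, 1, 0.006, 0, -0.01, 0, 0, 0, 1, 0.005, 0, -0.0115, 0, 0, 0, 1, 0.004, 0, -0.0116, 0, 0, 0, 1]

```text
time_s: 8.88
ee_pos: [0.6274, 0.1067, 0.1466]
eef_rot: [1.633, 1.57, 0.042]
force: [-0.2, 0.0, 1.2]
grip_width: 0.0007
```

```bash
python3 look.py 8
```

```text
[0.62629502 0.10665352 0.14483131] [-1.09166114 -0.48678538  0.10428229] 8.9833
```

View pics/s8.png

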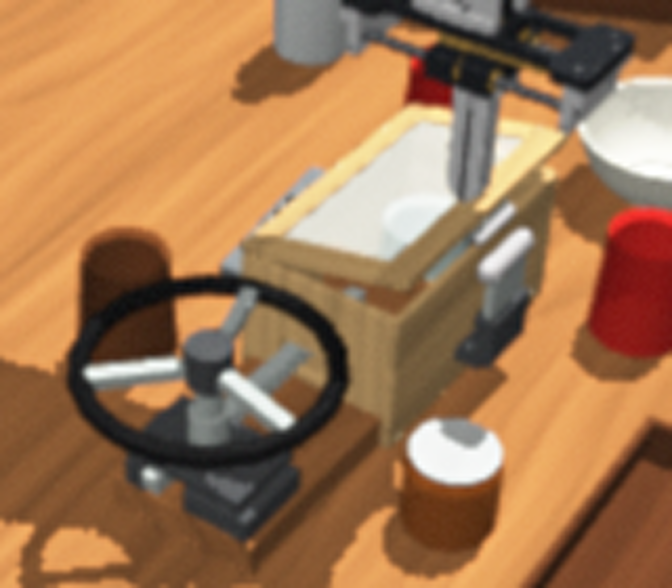

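The lid is part down (about 0.2 rad) with the fingertips on the far bar. Continue through the catch.

Call:
jog_arm:
  rows: [0.003, 0, -0.007, 0, 0, 0, 1, 0.002, 0, -0.007, 0, 0, 0, 1, 0.001, 0, -0.006, 0, 0, 0, 1]

```text
time_s: 9.23
ee_pos: [0.633, 0.1069, 0.1274]
eef_rot: [1.738, 1.57, 0.146]
force: [-3.2, -0.7, 6.4]
grip_width: 0.0007
```

Call:
jog_arm:
  rows: [0, 0, -0.004, 0, 0, 0, 1, 0, 0, -0.003, 0, 0, 0, 1]

```text
time_s: 9.4
ee_pos: [0.633, 0.1068, 0.1203]
eef_rot: [1.661, 1.57, 0.07]
force: [1.2, -0.1, 1.9]
grip_width: 0.0006
```

Call:
jog_arm:
  rows: [0, 0, 0, 0, 0, 0, 1]

```text
time_s: 9.48
ee_pos: [0.6325, 0.1068, 0.1197]
eef_rot: [-1.466, 1.57, -3.057]
force: [1.2, 0.3, 1.5]
grip_width: 0.0004
```

Force peaked at 6.4 N and then dropped, so the catch snapped. I'll press to the bottom to be sure.

Call:
jog_arm:
  rows: [0, 0, -0.002, 0, 0, 0, 1, 0, 0, 0, 0, 0, 0, 1]

```text
time_s: 9.65
ee_pos: [0.6326, 0.1068, 0.1192]
eef_rot: [1.541, 1.571, -0.05]
force: [-2.7, -0.5, 6.3]
grip_width: 0.0006
```

Call:
jog_arm:
  rows: [0, 0, 0.02, 0, 0, 0, 1, 0, 0, 0.04, 0, 0, 0, 1, 0, 0, 0.04, 0, 0, 0, 1, 0, 0, 0.04, 0, 0, 0, 1, 0, 0, 0.04, 0, 0, 0, 1, -0.03, 0.02, 0, 0, 0, 0, 1, -0.03, 0.02, 0, 0, 0, 0, 1, 0, 0, 0, 0, 0, 0, 1]

```text
time_s: 10.32
ee_pos: [0.5692, 0.1495, 0.2993]
eef_rot: [3.081, 1.57, 1.493]
force: [0.8, 0.3, 0.8]
grip_width: 0.0004
```

```bash
python3 look.py 9
```

```text
[0.57196981 0.14741117 0.29882161] [ 0.45688832 -1.15115507 -1.01906706] 10.4167
```

View pics/s9.png

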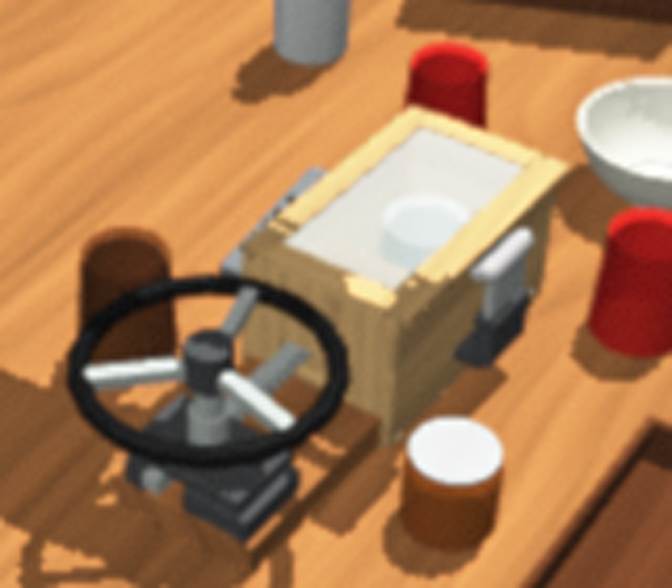

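View pics/t9.png

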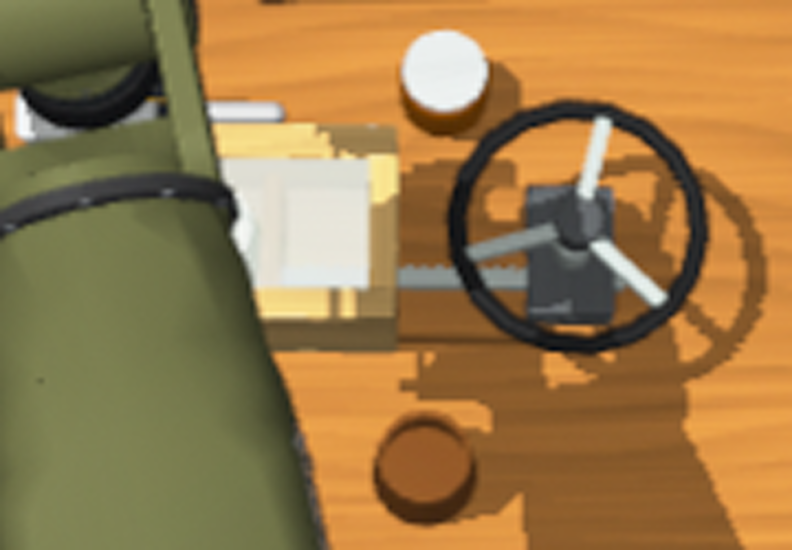

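Run:
```python
from h import *
Z=np.load("scene.npz");a=cv2.imread("pics/scene0.png")[:,:,::-1].astype(int);df=abs(Z["p"].astype(int)-a).max(2)>40
for n,(x0,y0,x1,y1) in dict(bowl=(390,193,438,228),red=(396,224,423,260),candle=(350,274,376,306),brush=(165,292,233,335),book=(175,350,267,430),bottle=(318,130,342,192),brown=(273,228,290,250)).items(): print(n,df[y0:y1,x0:x1].mean().round(3))
hub=np.array([.5717,-.1163]);t=np.radians(-2.3);ex=np.array([np.cos(t),np.sin(t)]);ey=np.array([-ex[1],ex[0]]);C=hub+.225*ey
P=[[*(C+.058*ex+y*ey),.119] for y in(-.06,-.03,0,.03,.06)]
print("lid bar z",dep("scene",proj("scene",P),Z["d"]).round(4).tolist())
```

```text
bowl 0.0
red 0.0
candle 0.028
brush 0.011
book 0.0
bottle 0.0
brown 0.0
lid bar z [[0.6366, 0.0455, 0.1196], [0.6398, 0.0715, 0.123], [0.6386, 0.1064, 0.1188], [0.641, 0.1337, 0.121], [0.6409, 0.1666, 0.1186]]
```

```bash
python3 -c "
from station import ctrl
print(ctrl.hand_in())"
```

```text
the job is handed in; nothing more can be done
None
```

The tumbler is clamped upright against the stop, the lid is latched, and I handed the job in at about 10.4 s of the 51 s allowed.

- **Clamping:** I pushed a spoke clockwise with shut fingers. The force rose from about 3.8 N while turning freely to about 7.5 N. A second push after letting go met 8–10 N at the spoke, so the squeeze was holding. From those forces I put the peak squeeze at under about 30 N, well below the 80 N limit. I did not measure the final held squeeze directly.
- **Lid:** I then pressed its far bar down. The force peaked at about 6 N and dropped as the catch snapped. With the arm lifted clear, the bar reads about 0.119–0.123 m high against 0.119 m for shut. That is within camera noise, and the lid stayed down.
- **Checks:** The last pictures show the tumbler upright between cheek and stop, and the wheel's spokes where I left them. The bowl, bottle, hairbrush, book, candle and the two look-alikes I checked (one red, one brown) show no change beyond shadows. The remote was hidden behind the case or the arm in the last views, so I did not recheck it. The arm never went near it. No check disagreed.

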